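# Put the tumbled pebble away in the latched tilt bin

## Task

Put the smooth rounded pebble from the galvanized shelf away in the blue tilting bin below it: pull the bin's black latch knob out until it clicks, swing the bin wide open by its pull tab, and lower the pebble into it rather than letting it drop from shelf height. Then swing the bin fully shut with the pebble inside and push the latch knob fully home. Leave the rough angular stone and everything else where they are.

Things in the scene. Friction and masses are not known exactly. Their poses are not given: they have to be found in the camera images.
- rack: Galvanized rack, 460 wide. Origin on the table, mid-width, 30 mm behind the bin's hinge line; x away from the robot into the rack, y to its left, z up. Deck from x -26 to +180, top 286 mm, underside 270 mm; lip at x -26 rises 6 mm more. Deck over the knob: a vertical tool cannot reach it; lean it 28 degrees (at the bin's tab 10), gripper body to the front (-x). Posts y +-220.
- deck (a point): Point on the deck's top, at rack x +35 mm, mid-width. Pebble, rough stone and sieve stand in a row across the deck near this x, about 110 mm apart, in any order; barrel and jar stand 90 mm further back.
- knob (a joint): Latch knob slide, m: 0 fully home (bolt locks the bin), 0.030 fully out (stop). Spring detent at each end, tipping over at 0.015; about 6 to 8 N to pull out or push in. The bolt passes through a wire staple on the bin and really blocks the bin while the knob is below about 0.022.
- knob_grip (a point): Centre of the knob's black round head, moving with it: 30 mm diameter, 24 mm long, on an 8 mm rod. Site z is the slide axis pointing outwards, the way it is pulled: 28 degrees from vertical, up and towards rack -x; point y is rack y. Bracket plate 28 mm inwards of it when home (with a 6 mm collar). At rack (-33, 115, 191.4) mm when home. Pinch the head across y, tool along the slide axis.
- bin (a joint): Bin tilt, rad: 0 fully shut (upright), 0.82 wide open, tipped forwards to its stop. Stiff hinge (friction 0.17 N m): it stays where it is left and must be swung all the way both ways. About 3 N at the tab.
- bin_hinge (a point): Middle of the bin's hinge line, 30 mm above the table at the bin's lower front edge; rack (-30, -25, 30) mm. Axes turn with the bin: y along the hinge, x depth, z up the front wall. Opening turns the bin's top towards the robot (rack -x) about -y.
- bin_pull (a point): Grip point of the bin's pull tab, a blue upright fin on the front wall 14 mm thick (y), 45 mm tall (from 20 mm below to 25 mm above the wall's top), standing out 45 mm. In bin_hinge axes at (-30, 0, 105) mm; moves with the bin. Pinch it across y; the fin may turn between the pads as the bin swings.
- bin_in (a point): Centre of the bin's inner floor, axes turning with the bin (x depth away from the front wall, y width, z out of the floor). Inside: 100 mm deep, 180 mm wide; walls 5 mm; front wall 100 mm high, back wall 65 mm, sides sloping between. In bin_hinge axes at (55, 0, 5) mm.
- bin_mouth (a point): Centre of the bin's open mouth, turning with the bin; in bin_hinge axes at (55, 0, 82.5) mm. With the bin wide open it lies in front of and below the deck edge and is reached with the tool leaning about 10 degrees to the front; mouth about 105 mm by 180 mm.
- pebble: The smooth rounded pebble, dark green stone: a flattened round, 40 mm diameter at mid-height, 26 mm thick, 60 g (mass varies). Origin at the centre of its underside, z up. Starts on the deck.
- rough_stone: Rough angular lump of the same stone, about 40 x 30 x 36 mm, on the deck. Origin at underside centre. Leave it.
- sieve: Round metal sieve ring, 80 mm diameter, 28 mm high, on the deck. Origin at underside centre. Leave it.
- barrel: White rubber tumbling barrel, 90 mm diameter, 84 mm high, at the back of the deck. Origin at underside centre. Leave it.
- jar: Squat amber glass jar, 68 mm diameter, 58 mm high, at the back of the deck. Origin at underside centre. Leave it.
- can: Metal can, 66 mm diameter, 100 mm high, on the table to the left of the rack. Origin at underside centre. Leave it.
- brush: Hand brush lying on the table on the right. Leave it.
- cup: Grey plastic cup, 72 mm across, 75 mm high, on the table to the right of the rack. Origin at underside centre. Leave it.
Things that resemble listed ones, but are neither listed nor needed, are in the scene too. Leave any red or yellow look-alike of the pebble alone.

How it is judged:
On the way, in this order (a step that is already met when the one before it is completed fails the run):
1. the latch knob is pulled out past its click (24 mm or more) with the bin still shut (value of joint knob above 0.024 m and value of joint bin below 0.12 rad), for 0.1 s.
2. the bin is swung wide open (over 0.6 rad) (value of joint bin above 0.6 rad), for 0.2 s.
3. the pebble lies in the open bin, let go and at rest (value of joint bin above 0.45 rad and x of pebble in the frame of bin_in between -0.054 and 0.054 m and y of pebble in the frame of bin_in between -0.094 and 0.094 m and z of pebble in the frame of bin_in between -0.005 and 0.065 m and linear speed of pebble below 0.05 m/s and contact force between the fingers and pebble below 0.05 N), for 0.2 s.
4. the bin is swung shut with the pebble inside, the knob still out (value of joint bin below 0.1 rad and x of pebble in the frame of bin_in between -0.054 and 0.054 m and y of pebble in the frame of bin_in between -0.094 and 0.094 m and z of pebble in the frame of bin_in between -0.005 and 0.065 m and value of joint knob above 0.015 m), for 0.1 s.
5. the latch knob is pushed home (value of joint knob below 0.004 m and value of joint bin below 0.05 rad and x of pebble in the frame of bin_in between -0.054 and 0.054 m and y of pebble in the frame of bin_in between -0.094 and 0.094 m and z of pebble in the frame of bin_in between -0.005 and 0.065 m), for 0.2 s.
At the end, for the whole second after the job is handed in: The knob is home (within 4 mm), the bin shut (within 0.05 rad, about 5 mm at its top), the pebble lies at rest inside the bin, and every other loose thing is within 30 mm of where it started (all of step 5 and linear speed of pebble below 0.05 m/s and not (distance of rough_stone from where it was at the start of the episode above 0.03 m) and not (distance of sieve from where it was at the start of the episode above 0.03 m) and not (distance of barrel from where it was at the start of the episode above 0.03 m) and not (distance of jar from where it was at the start of the episode above 0.03 m) and not (distance of can from where it was at the start of the episode above 0.03 m) and not (distance of brush from where it was at the start of the episode above 0.03 m) and not (distance of cup from where it was at the start of the episode above 0.03 m)); the robot touches nothing.
It fails at once if the pebble falls from shelf height (faster than 1.5 m/s) (linear speed of pebble above 1.5 m/s).
It fails at once if another loose thing is moved more than 30 mm (distance of any of rough_stone, sieve, barrel, jar, can, brush, cup from where it was at the start of the episode above 0.03 m).
It also fails if it takes over 72 s, if anything falls off the work surface, if the arm or the gripper's body presses on something with over 40 N, if the wrist force passes 120 N, or if a joint passes its speed limit or range.

## Robot

A 6-joint arm with a two-finger parallel gripper is mounted at the origin on the work surface. World frame = base frame: x ahead of the robot, y to its left, z up, the work surface at z = 0. Lengths are in m, angles in rad, forces in N, time in s.
With the tool pointing down it reaches from about 0.225 to 0.725 m from the base axis. Payload 3.1 kg.
Tool frame: the origin (TCP) lies on the centre line of the jaws, within the pads' length; the fingertips stand 14 mm ahead of it and the grasp point (between the pads) lies 5 mm behind it; x points along the fingers, y is the direction in which the jaws open and shut, and the axes are right-handed (so a half turn about x gives the same grasp; the last joint's range is limited). The gripper opens to 85 mm and grips with 20 to 120 N. Pads are 22 mm wide; open, the fingers measure 114 mm over their backs; the gripper's body (76 mm by 85 mm) begins 54 mm behind the grasp point. The pads swing forward as they close: fully open they stand 13 mm farther back than shut.
Start: joints at [-1.405, 0.048, 0.099, 1.622, 0, 1.443], TCP at [0.152, -0.503, 0.245] pointing down, gripper open.
Joint ranges: [-2.91, 2.91], [-0.99, 1.94], [-1.21, 1.42], [-2.12, 2.29], [-1.49, 1.47], [-3.14, 3.14]. Speed limits (rad/s): [2.79, 2.79, 3.14, 3.14, 3.14, 3.14].

## Interface

Orientations are given as a unit quaternion [x, y, z, w].
In Python, from rig import r gives the robot as it stands. The module is installed in compiled form; this text tells all that it offers. Calls block until the motion is done:
- r.goto(position, orientation): joint-space move of the TCP to a pose.
- r.movel(position, rot=None, feed=0.15): straight line of the TCP; rot=None keeps the orientation; feed is the mean speed in m/s.
- r.goto_joints(angles): joint-space move.
- r.grip(opening, grip_force=None): finger opening in m; grip_force is the grip in N (None keeps the last); returns when the fingers have stopped.
- r.hold(seconds).
- r.inverse_kinematics(position, orientation): joint angles nearest the present ones, or None.
- r.get_obs(): the state.
- r.snapshot(name): name is "side" or "top" or "wrist"; returns a dict with "img" (400x640x3 uint8, red, green, blue), "fov_y" (degrees; the focal length in pixels is half the picture's height over the tangent of half this angle, whatever the lens; pixels are square), "cx", "cy" (the principal point, pixels), "pose" (4x4, takes a point from camera to world coordinates). Camera axes: x right, y down, z forward; pixel columns grow to the right and rows downward; lengths in m; the calibration is good to about 2 mm. The wrist camera is an equidistant fisheye: a pixel r from the principal point sees the ray r / f radians off the axis. A picture is of the moment at which its call begins. There is no depth.
A pose or a line that the arm cannot do raises r.PlanningError and nothing moves.
- r.hand_in(): hands the job in, once; it reports no verdict.
The state is a dict: "t": time; "q": joint angles; "joint_vel": joint speeds; "joint_torque": joint torques, N m; "tool_pos": TCP position; "tcp_rot": TCP orientation; "ft_force": force on the tool from outside, world axes, zero at the start; "ft_torque": the same for the moment, N m; "grip_width": finger opening in m.
Only numpy, scipy, OpenCV 4.12 (cv2) and the standard library are available. Lean on these libraries where they do the work, as an engineer would, in place of code of your own. Each camera call takes 0.05 s, during which the arm holds its last target. There are 200 camera calls.

## Working session

There is one attempt and no reset: what is moved stays moved. The work goes in short steps, each a Python script; the robot and the scene stay as the last script left them, time stands still between calls to the robot, and variables do not carry over. Pictures are saved under pics/ and viewed, about 8 in all and at most 12, crops included, and the job is handed in when it is done.

```bash
mkdir -p pics; ls; python3 - <<'E'
from rig import r
import cv2,pickle,numpy as np
o=r.get_obs();print(o['t'],o['tool_pos'],o['tcp_rot'],o['grip_width'])
S={}
for n in ('side','top','wrist'):
    s=r.snapshot(n);S[n]=s;cv2.imwrite(f'pics/{n}0.png',s['img'][:,:,::-1])
    print(n,s['fov_y'],s['cx'],s['cy'],np.round(s['pose'],3).tolist())
pickle.dump(S,open('s0.pkl','wb'))
E
```

```text
pics
0.0 [ 0.15193415 -0.50193656  0.24409671] [-0.699486   -0.10432628  0.69949575 -0.10266963] 0.0852331628562864
side 42.46298981938881 316.2981635147449 197.2182353181248 [[-0.78, -0.425, 0.46, -0.208], [-0.626, 0.524, -0.578, 0.979], [0.005, -0.738, -0.674, 1.339], [0.0, 0.0, 0.0, 1.0]]
top 51.2679486756807 317.3613172710459 201.27466451748649 [[0.018, -0.983, 0.181, 0.389], [-1.0, -0.02, -0.013, 0.002], [0.017, -0.181, -0.983, 1.228], [0.0, 0.0, 0.0, 1.0]]
wrist 65.70646984690485 322.70478813835956 196.48140111049344 [[0.29, -0.911, -0.294, 0.226], [-0.957, -0.276, -0.087, -0.48], [-0.002, 0.306, -0.952, 0.373], [0.0, 0.0, 0.0, 1.0]]
```

View pics/side0.png

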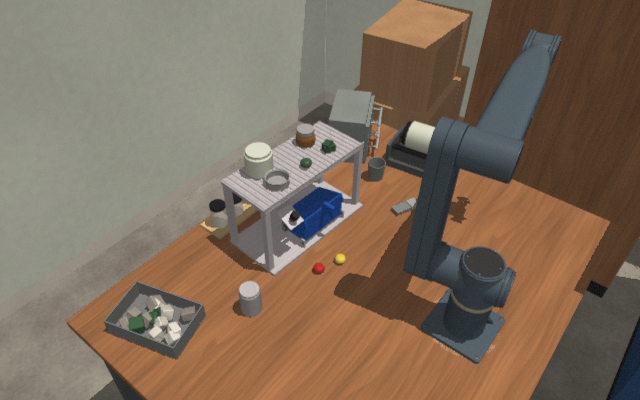

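View pics/top0.png

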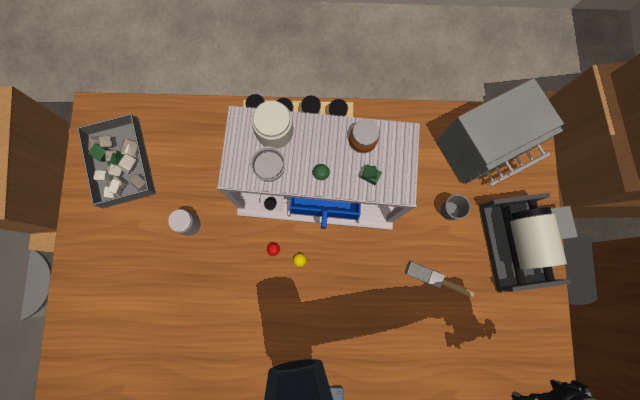

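The top view shows the pebble at about (321,172), rough stone (371,174), sieve (268,165), knob (270,203) and tab (324,218). The rack is turned slightly. Next I'll zoom in for accurate corners.

```bash
cat > h.py <<'E'
import numpy as np,cv2
def ray(s,u,v):
    f=200/np.tan(np.radians(s['fov_y']/2)); d=np.array([(u-s['cx'])/f,(v-s['cy'])/f,1.])
    P=np.array(s['pose']); d=P[:3,:3]@d; return P[:3,3],d/np.linalg.norm(d)
def plane(s,u,v,z):
    o,d=ray(s,u,v); return o+d*(z-o[2])/d[2]
def tri(rs):
    A=np.zeros((3,3));b=np.zeros(3)
    for o,d in rs:
        M=np.eye(3)-np.outer(d,d);A+=M;b+=M@o
    return np.linalg.solve(A,b)
def proj(s,p):
    f=200/np.tan(np.radians(s['fov_y']/2));P=np.array(s['pose']);c=P[:3,:3].T@(np.array(p)-P[:3,3])
    return f*c[0]/c[2]+s['cx'],f*c[1]/c[2]+s['cy']
E
python3 - <<'E'
import pickle,cv2,numpy as np
from h import *
S=pickle.load(open('s0.pkl','rb'))
a=S['top']['img'][95:245,205:435,::-1];b=S['side']['img'][115:270,205:385,::-1]
cv2.imwrite('pics/c1.png',cv2.resize(a,None,fx=3.4,fy=3.4,interpolation=cv2.INTER_CUBIC))
cv2.imwrite('pics/c2.png',cv2.resize(b,None,fx=3.8,fy=3.8,interpolation=cv2.INTER_CUBIC))
for n in('top','side'):
    h=cv2.cvtColor(S[n]['img'],cv2.COLOR_RGB2HSV)
    for c,lo,hi in(('green',(45,60,15),(90,255,120)),('blue',(105,120,20),(130,255,255))):
        m=cv2.inRange(h,lo,hi);k,l,st,ce=cv2.connectedComponentsWithStats(m)
        for i in range(1,k):
            if st[i,4]>25:print(n,c,st[i],ce[i].round(1),plane(S[n],*ce[i],.299).round(3) if c=='green' else '')
E
```

```text
top green [ 88 144  19  17 202] [ 97.5 152.2] [0.664 0.497 0.299]
top green [108 152  15  14 116] [115.2 158. ] [0.652 0.455 0.299]
top green [313 164  16  16 188] [320.6 171.5] [ 0.63  -0.016  0.299]
top green [361 165  21  19 249] [370.6 173.8] [ 0.627 -0.132  0.299]
top blue [ 290  197   70   31 1166] [324.5 208.6] 
side green [322 140  13  13 128] [327.9 145.8] [ 0.631 -0.136  0.299]
side green [301 158  10   9  71] [305.5 162.3] [ 0.632 -0.02   0.299]
side green [149 308  11  16  87] [154.3 314.6] [0.541 0.657 0.299]
side green [129 316  16  17 208] [136.3 324. ] [0.552 0.7   0.299]
side blue [ 291  188   52   52 1598] [317.  211.2] 
side blue [610 325  30  75 976] [629.7 375.2]
```

View pics/c1.png

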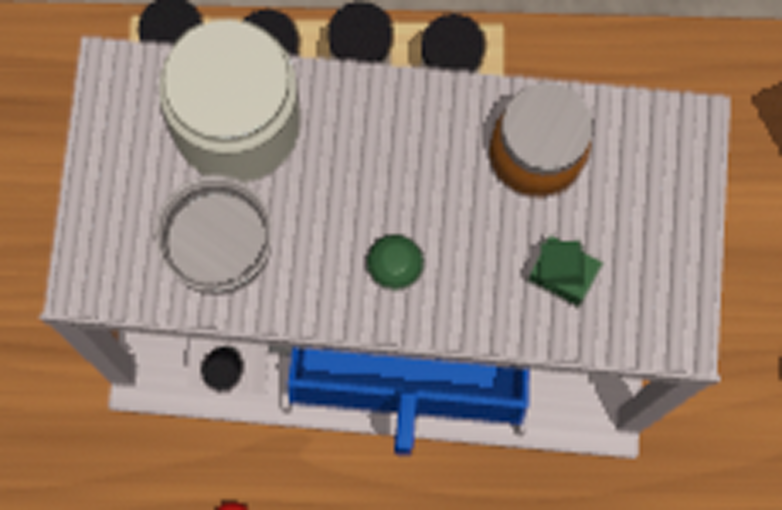

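View pics/c2.png

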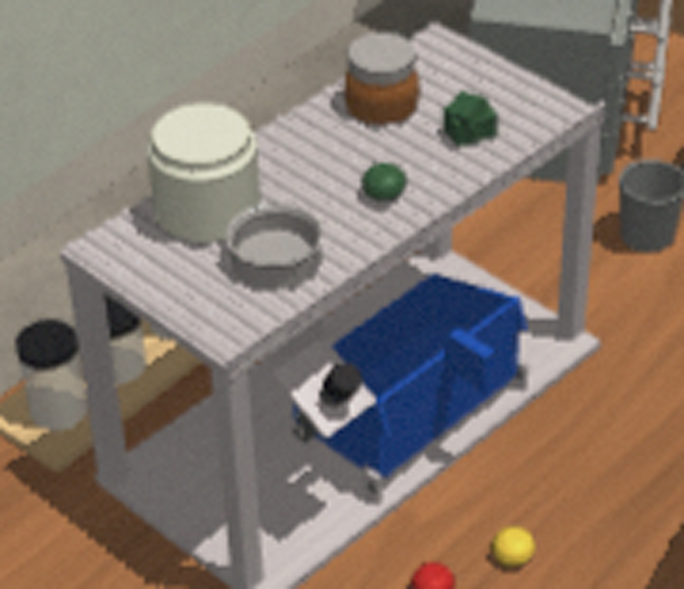

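The crops show the deck corners clearly: top crop back (82,37) and (730,97), front (43,320) and (718,380). The knob head is at (222,370) and the tab runs from about (407,395) to (404,452).

```bash
python3 - <<'E'
import pickle
from h import *
S=pickle.load(open('s0.pkl','rb'))
T,D=S['top'],S['side']
t=lambda X,Y:((X+.5)/3.4-.5+205,(Y+.5)/3.4-.5+95)
d=lambda X,Y:((X+.5)/3.8-.5+205,(Y+.5)/3.8-.5+115)
M=np.array([[180,230],[180,-230],[-26,230],[-26,-230]])/1e3
zs=[.286,.286,.292,.292]
res=[]
for nm,s,f,c in(('top',T,t,[(82,37),(730,97),(43,320),(718,380)]),('side',D,d,[(66,252),(432,24),(230,363),(603,103)])):
    W=np.array([plane(s,*f(*p),z)[:2] for p,z in zip(c,zs)]);print(nm,W.round(4).tolist())
    a=M-M.mean(0);b=W-W.mean(0);H=a.T@b;th=np.arctan2(H[0,1]-H[1,0],H[0,0]+H[1,1])
    R=np.array([[np.cos(th),-np.sin(th)],[np.sin(th),np.cos(th)]]);o=W.mean(0)-R@M.mean(0)
    print(th,o,'resid',((M@R.T+o-W)*1e3).round(1).tolist());res.append((th,*o))
k=tri([ray(T,*t(222,370)),ray(D,*d(343,383))]);print('knob',k)
for n,c in(('tab',((404,450),(478,345))),):print(n,tri([ray(T,*t(*c[0])),ray(D,*d(*c[1]))]))
print('pebble',tri([ray(T,320.6,171.5),ray(D,305.5,162.3)]))
for th,ox,oy in res:
    R=np.array([[np.cos(th),-np.sin(th)],[np.sin(th),np.cos(th)]])
    for n,p in(('knob',(-33,115,191.4)),('tab',(-60,-25,135)),('deck',(35,0,286)),('tabtip',(-75,-25,160))):
        w=[*(R@np.array(p[:2])/1e3+[ox,oy]),p[2]/1e3]
        print(n,np.round(w,4),'top',np.round((np.array(proj(T,w))-[205,95])*3.4,0),'side',np.round((np.array(proj(D,w))-[205,115])*3.8,0))
E
```

```text
top [[0.791, 0.2055], [0.7576, -0.251], [0.5859, 0.2191], [0.5542, -0.2359]]
-0.07111759848825308 [ 0.59537273 -0.01011308] resid [[0.2, 1.0], [1.0, -1.3], [-0.1, 2.1], [-1.1, -1.8]]
side [[0.7862, 0.2046], [0.7597, -0.2464], [0.5863, 0.2207], [0.5564, -0.2383]]
-0.06162060078048867 [ 0.5953142  -0.01013847] resid [[2.9, 3.8], [1.1, -4.3], [-2.8, 0.3], [-1.2, 0.2]]
knob [0.57153772 0.10754288 0.19338832]
tab [ 0.52322768 -0.0256839   0.16681534]
pebble [ 0.62897829 -0.01636764  0.30299615]
knob [0.5706 0.1069 0.1914] top [222. 371.] side [343. 383.]
tab [ 0.5337 -0.0308  0.135 ] top [404. 434.] side [477. 363.]
deck [ 0.6303 -0.0126  0.286 ] top [387. 264.] side [378. 197.]
tabtip [ 0.5188 -0.0297  0.16  ] top [404. 449.] side [490. 350.]
knob [0.5695 0.1067 0.1914] top [222. 372.] side [344. 384.]
tab [ 0.5339 -0.0314  0.135 ] top [405. 433.] side [477. 362.]
deck [ 0.6302 -0.0123  0.286 ] top [386. 264.] side [378. 197.]
tabtip [ 0.5189 -0.0305  0.16  ] top [405. 449.] side [491. 350.]
```

```bash
cat > m.py <<'E'
from rig import r
import numpy as np
from scipy.spatial.transform import Rotation as Ro
from h import *
TH,O=-0.069,np.array([.5955,-.0101,0])
RK=Ro.from_euler('z',TH)
W=lambda p:RK.apply(np.array(p)/1e3)+O            # rack mm -> world m
def rot(lean,flip=1):
    l=np.radians(lean);x=np.array([np.sin(l),0,-np.cos(l)]);y=np.array([0,flip,0.])
    return (RK*Ro.from_matrix(np.c_[x,y,np.cross(x,y)])).as_quat()
FLIP=1
axis=lambda lean:np.array([-np.sin(np.radians(lean)),0,np.cos(np.radians(lean))])  # backwards along tool, rack axes
A28=axis(28)
KN=np.array([-33,115,191.4])
def B(x,y,z,th):  # bin_hinge axes -> rack mm
    c,s=np.cos(th),np.sin(th);return np.array([-30+x*c-z*s,-25+y,30+z*c+x*s])
def st(m=''):
    o=r.get_obs();p=RK.inv().apply(o['tool_pos']-O)*1e3
    print(m,'t%.1f'%o['t'],'rack',p.round(1),'F',np.round(o['ft_force'],1),'w%.4f'%o['grip_width'])
E
python3 - <<'E'
from m import *
q0=r.get_obs()['q'];print(np.round(q0,2))
for f in(1,-1):
  for n,p,l in(('pre',[-120,40,400],28),('knobout',KN+A28*110,30),('knob',KN-A28*2,30),('tab',B(-30,0,105,0),10),('tabo',B(-30,0,105,.82),10),('peb',[35,0,304],15),('drop',B(32,0,38,.82),15)):
    q=r.inverse_kinematics(W(p),rot(l,f));print(f,n,W(p).round(3),None if q is None else np.round(q,2))
E
```

```text
[-1.4   0.05  0.1   1.62 -0.    1.44]
1 pre [0.479 0.038 0.4  ] [-0.06 -0.49 -0.13  1.44 -0.01  0.01]
1 knobout [0.519 0.11  0.289] [ 0.14 -0.46 -0.35  1.16 -0.11  0.18]
1 knob [0.571 0.107 0.19 ] [ 0.12 -0.33 -0.46  0.93 -0.09  0.16]
1 tab [ 0.534 -0.031  0.135] [-0.2  -0.11 -0.28  1.22  0.02 -0.12]
1 tabo [ 0.467 -0.026  0.08 ] [-0.22 -0.27 -0.53  1.13  0.03 -0.15]
1 peb [ 0.63  -0.013  0.304] [-0.13  0.06  0.2   1.45  0.02 -0.06]
1 drop [ 0.558 -0.033  0.079] [-0.2  -0.1  -0.41  1.01  0.03 -0.12]
-1 pre [0.479 0.038 0.4  ] [-0.06 -0.49 -0.13  1.44 -0.01 -3.13]
-1 knobout [0.519 0.11  0.289] [ 0.14 -0.46 -0.35  1.16 -0.11 -2.96]
-1 knob [0.571 0.107 0.19 ] [ 0.12 -0.33 -0.46  0.93 -0.09 -2.98]
-1 tab [ 0.534 -0.031  0.135] [-0.2  -0.11 -0.28  1.22  0.02  3.02]
-1 tabo [ 0.467 -0.026  0.08 ] [-0.22 -0.27 -0.53  1.13  0.03  3.  ]
-1 peb [ 0.63  -0.013  0.304] [-0.13  0.06  0.2   1.45  0.02  3.08]
-1 drop [ 0.558 -0.033  0.079] [-0.2  -0.1  -0.41  1.01  0.03  3.02]
```

```bash
python3 - <<'E'
from m import *
import cv2
r.goto(W([-120,40,400]),rot(28)); r.grip(.05)
q=rot(30)
r.goto(W(KN+A28*90),q); st('above')
r.movel(W(KN-A28*1),q,feed=.12); st('at')
r.grip(.02,60); st('gripped')
if r.get_obs()['grip_width']>.025:
    r.movel(W(KN+A28*30),q,feed=.05); st('pulled'); r.hold(.3); st()
s=r.snapshot('side');cv2.imwrite('pics/p1.png',cv2.resize(s['img'][115:270,205:385,::-1],None,fx=3.8,fy=3.8))
E
```

```text
above t3.6 rack [-74.9 114.9 271.9] F [ 0.  -0.3  0.3] w0.0502
at t4.5 rack [-31.9 114.9 192.1] F [-0.5 -0.6  0.1] w0.0499
gripped t4.8 rack [-32.1 114.8 192.6] F [-6.6 -0.4  6.4] w0.0280
pulled t5.6 rack [-46.3 114.9 219.1] F [ 1.9 -2.4  3.5] w0.0276
 t5.9 rack [-46.3 114.9 219.1] F [ 2.7 -2.5  5.1] w0.0279
```

View pics/p1.png

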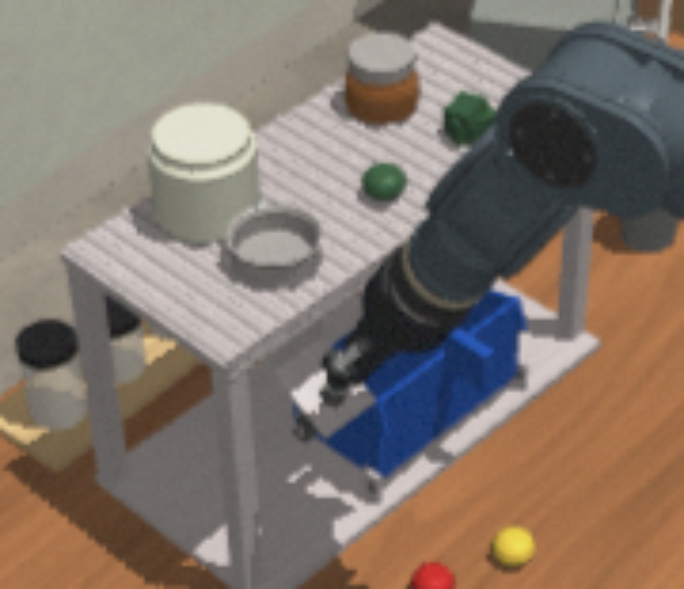

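The picture shows the gripper holding the knob head well clear of the bracket. I'll release it, back off and measure the head's position.

```bash
python3 - <<'E'
from m import *
import cv2
q=rot(30)
r.grip(.05); r.movel(W(KN+A28*120),q,feed=.25)
r.goto(W([-150,-25,330]),rot(10)); st()
T,D=r.snapshot('top'),r.snapshot('side')
P=[]
for s in(T,D):
    for k in(0,30):
        u=np.array(proj(s,W(KN+A28*k)));print('expected',k,u.round(1))
    x,y=u.astype(int)-[12,12];c=s['img'][y:y+28,x:x+26].max(2)
    n,l,a,ce=cv2.connectedComponentsWithStats((c<50).astype(np.uint8));print(a[1:].tolist(),(ce[1:]+[x,y]).round(1).tolist())
a=np.hstack([cv2.resize(D['img'][170:250,260:350,::-1],(390,347)),cv2.resize(T['img'][180:260,240:340,::-1],(410,347))])
cv2.imwrite('pics/p2.png',a)
E
```

```text
t7.4 rack [-149.9  -24.9  328.2] F [-0.5  1.2  0.4] w0.0499
expected 0 [270.3 204. ]
expected 30 [268.6 207.8]
[[7, 4, 12, 15, 129]] [[268.8, 206.3]]
expected 0 [295.3 215.9]
expected 30 [298.3 212. ]
[[8, 7, 9, 9, 37], [5, 20, 1, 1, 1]] [[297.6, 212.0], [291.0, 220.0]]
```

View pics/p2.png

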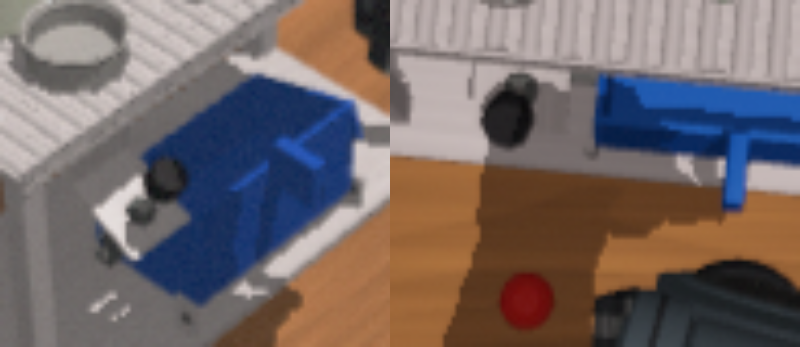

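The knob head is out on its rod: side view (298,212), as expected for 30 mm. Next is the tab, swinging the bin open.

```bash
cat >> m.py <<'E'
def swing(a,b,n=6):
    for t in np.linspace(a,b,n+1)[1:]: r.movel(W(B(-30,0,105,t)),rot(10),feed=.1)
E
python3 - <<'E'
from m import *
import cv2
q=rot(10);r.grip(.04)
p=B(-30,0,105,0)
r.goto(W(p+axis(10)*80),q); r.movel(W(p),q,feed=.15); st('at')
r.grip(.0,30); st('grip')
if r.get_obs()['grip_width']>.008:
    swing(0,.3,3); st('.3'); swing(.3,.82,5); r.hold(.2); st('.82')
    r.grip(.04); r.movel(W(B(-30,0,105,.82)+axis(10)*110),q,feed=.25); st()
    r.goto(W([-190,-25,330]),q)
    D,T=r.snapshot('side'),r.snapshot('top')
    for s in(T,D):
        print([np.round(proj(s,W(B(0,0,105,t))),1).tolist() for t in(.6,.82)])
    a=np.hstack([cv2.resize(D['img'][130:270,240:370,::-1],(390,420)),cv2.resize(T['img'][140:260,250:370,::-1],(400,420))])
    cv2.imwrite('pics/p3.png',a)
E
```

```text
at t9.1 rack [-59.1 -25.2 137. ] F [-0.6 -0.2 -1. ] w0.0402
grip t9.4 rack [-58.9 -25.1 137.2] F [-0.8  0.8  4.8] w0.0141
.3 t10.2 rack [-87.6 -25.  124.4] F [-0.5  1.4  6.9] w0.0136
.82 t11.8 rack [-127.5  -24.8   80.6] F [-4.4  1.1  6.3] w0.0137
 t12.7 rack [-146.1  -25.1  188.4] F [-1.1  0.3 -1.4] w0.0400
[[322.8, 234.2], [322.1, 241.2]]
[[336.8, 218.4], [340.6, 224.1]]
```

View pics/p3.png

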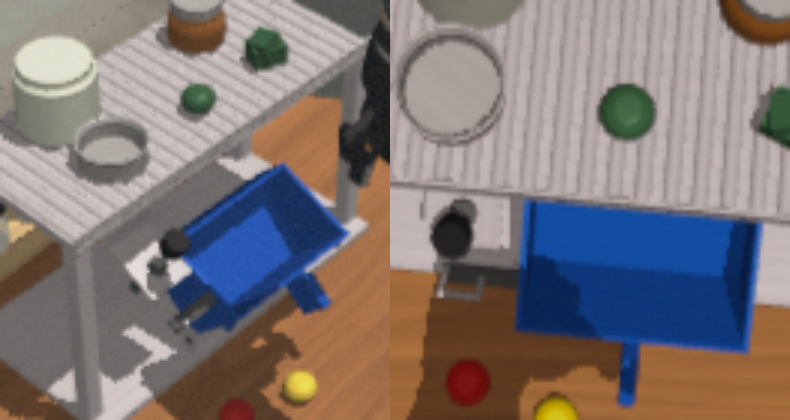

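The bin stands wide open: the wall top sits at top px ≈(322,239), i.e. about 0.78–0.82 rad. Now the pebble.

```bash
python3 - <<'E'
from m import *
import cv2
q=rot(15);r.grip(.062)
p=RK.inv().apply(np.array([.630,-.0172,.304])-O)*1e3;print(p.round(1))
r.goto(W(p+[-20,0,90]),q); r.movel(W(p+[0,0,50]),q); r.movel(W(p),q,feed=.08); st('at')
r.grip(.0,35); st('grip')
if r.get_obs()['grip_width']>.02:
    r.movel(W(p+[0,0,55]),q,feed=.1); st('up')
    s=r.snapshot('side');t=r.snapshot('top')
    a=np.hstack([cv2.resize(s['img'][100:240,240:370,::-1],(390,420)),cv2.resize(t['img'][130:250,250:370,::-1],(400,420))])
    cv2.imwrite('pics/p4.png',a)
E
```

```text
[ 34.9  -4.7 304. ]
at t15.9 rack [ 35.2  -4.7 305. ] F [-0.  -0.2  0.6] w0.0618
grip t16.2 rack [ 35.4  -4.8 305.5] F [-0.4  0.4  3.3] w0.0360
up t16.9 rack [ 34.7  -4.7 357.9] F [-0.  -0.9 -0.6] w0.0360
```

View pics/p4.png

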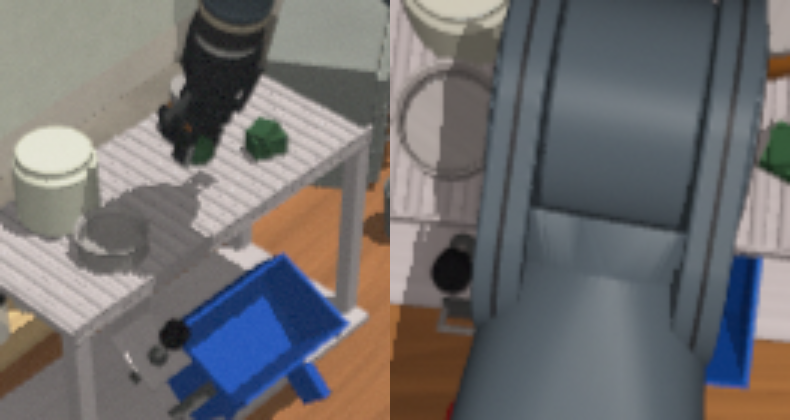

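The pebble is held (36 mm) above the deck. Lowering it into the bin along the leaned axis.

```bash
python3 - <<'E'
from m import *
import cv2
q=rot(15)
d=B(32,0,38,.81); top=d+axis(15)*262
print(d.round(1),top.round(1))
p=RK.inv().apply(np.array(r.get_obs()['tool_pos'])-O)*1e3
r.movel(W([p[0],p[1],362]),q,feed=.1); r.movel(W([top[0],-25,362]),q,feed=.12); st('front')
r.movel(W(top),q,feed=.12); r.movel(W(d+axis(15)*60),q,feed=.12);st('mouth'); r.movel(W(d),q,feed=.06); st('low')
if r.get_obs()['grip_width']>.02:
    r.grip(.06); r.hold(.2); st('rel')
    r.movel(W(d+axis(15)*150),q,feed=.2); r.goto(W([-190,-25,330]),rot(10)); st()
s=r.snapshot('side');t=r.snapshot('top')
a=np.hstack([cv2.resize(s['img'][130:270,240:370,::-1],(390,420)),cv2.resize(t['img'][140:260,250:370,::-1],(400,420))])
cv2.imwrite('pics/p5.png',a)
E
```

```text
[-35.5 -25.   79.4] [-103.3  -25.   332.5]
front t18.6 rack [-102.8  -25.   361.8] F [0.1 0.5 0.2] w0.0362
mouth t20.8 rack [-50.4 -25.1 138.4] F [-0.2 -0.5 -0.8] w0.0367
low t22.0 rack [-35.  -25.1  80. ] F [-0.1 -0.2  0.3] w0.0362
rel t22.6 rack [-35.4 -25.   79.5] F [-0.4 -0.7 -0.5] w0.0602
 t24.1 rack [-189.5  -25.1  328.3] F [ 0.4 -0.4 -0.6] w0.0603
```

View pics/p5.png

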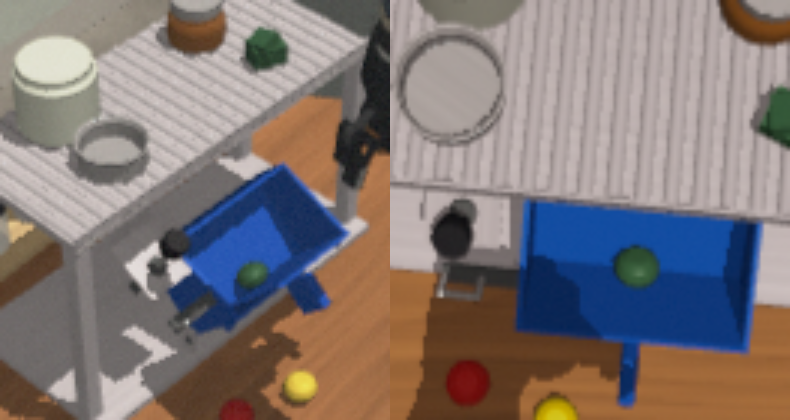

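The pebble rests in the bin's front-wall/floor corner (top crop (637,266)), with the bin still wide open. Closing by the tab.

```bash
python3 - <<'E'
from m import *
import cv2
q=rot(10);r.grip(.04)
p=B(-30,0,105,.81)
r.goto(W(p+axis(10)*110),q); r.movel(W(p),q,feed=.12); st('at')
r.grip(.0,30); st('grip')
if r.get_obs()['grip_width']>.008:
    swing(.81,0,8); st('0'); swing(0,-.02,1); r.hold(.3); st('-.02')
    r.grip(.04); r.movel(W(B(-30,0,105,0)+axis(10)*110),q,feed=.2)
    r.goto(W([-190,-25,330]),q); st()
    s=r.snapshot('side');t=r.snapshot('top')
    a=np.hstack([cv2.resize(s['img'][130:270,240:370,::-1],(390,420)),cv2.resize(t['img'][140:260,250:370,::-1],(400,420))])
    cv2.imwrite('pics/p6.png',a)
    import pickle;S=pickle.load(open('s0.pkl','rb'))
    for n,b in(('top',t),('side',s)):
        for im in(S[n]['img'],b['img']):
            h=cv2.cvtColor(im,cv2.COLOR_RGB2HSV)[180:250,280:370];m=cv2.inRange(h,(105,120,20),(130,255,255));print(n,cv2.boundingRect(m),int(m.sum()/255))
E
```

```text
at t26.3 rack [-125.9  -25.1   81.9] F [-0.  -0.7 -0.1] w0.0398
grip t26.6 rack [-126.1  -24.8   81.8] F [-0.3  1.3  3.6] w0.0137
0 t28.7 rack [-59.6 -25.1 135.4] F [ 0.8  0.7 -4.6] w0.0139
-.02 t29.2 rack [-58.2 -25.1 135.7] F [-2.7  0.5 -0.6] w0.0137
 t30.9 rack [-189.6  -25.1  328.4] F [-0.1  1.  -0.3] w0.0398
top (10, 17, 70, 31) 1166
top (10, 17, 70, 31) 1114
side (11, 8, 52, 52) 1598
side (11, 7, 53, 53) 1555
```

View pics/p6.png

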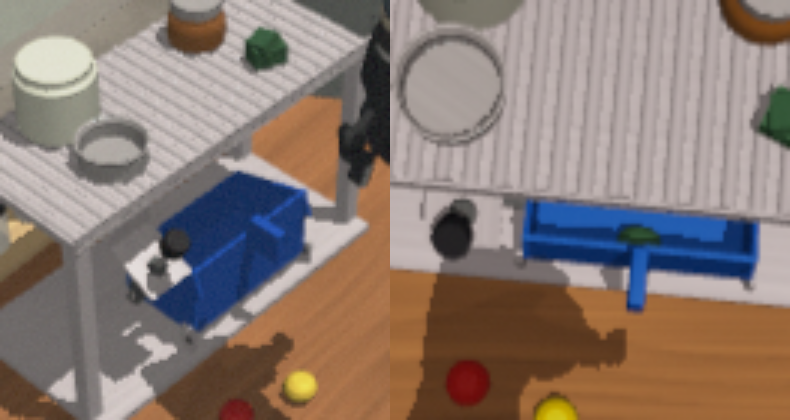

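The bin's outline matches its initial shut picture within a pixel, and the pebble is visible inside at crop (638,236). Pushing the knob home.

```bash
python3 - <<'E'
from m import *
import cv2,pickle
q=rot(30);r.grip(.05)
r.goto(W(KN+A28*120),q); r.movel(W(KN+A28*31),q,feed=.12); st('at')
r.grip(.02,60); st('grip')
if r.get_obs()['grip_width']>.022:
    r.movel(W(KN+A28*2),q,feed=.05); st('2'); r.movel(W(KN-A28*1.5),q,feed=.03); r.hold(.3); st('-1.5')
    r.grip(.05); st('open'); r.movel(W(KN+A28*120),q,feed=.2)
r.goto(W([-190,-25,330]),rot(10)); st()
s=r.snapshot('side');t=r.snapshot('top')
S=pickle.load(open('s0.pkl','rb'))
a=np.hstack([cv2.resize(s['img'][110:270,240:370,::-1],(390,480)),cv2.resize(t['img'][90:260,210:430,::-1],(400,309+171))])
cv2.imwrite('pics/p7.png',a)
for n,b,(x,y,w,h) in(('top',t,(255,190,28,28)),('side',s,(284,202,26,24))):
    for im in(S[n]['img'],b['img']):
        m=(im[y:y+h,x:x+w].max(2)<50).astype(np.uint8);k,l,A,c=cv2.connectedComponentsWithStats(m);i=1+A[1:,4].argmax();print(n,A[i],(c[i]+[x,y]).round(1))
E
```

```text
at t32.9 rack [-47.1 114.8 219.9] F [ 0.4 -0.4 -0.5] w0.0501
grip t33.2 rack [-47.1 114.9 220.7] F [-3.5 -1.7  3.8] w0.0277
2 t34.0 rack [-33.1 114.8 194.3] F [-3.3 -3.3  5.8] w0.0281
-1.5 t34.5 rack [-32.8 114.9 194.2] F [-20.6  -2.2  21. ] w0.0273
open t34.9 rack [-32.9 115.1 188.1] F [ 0.  -0.3 -1.1] w0.0498
 t36.4 rack [-189.6  -25.   328.4] F [-0.4  1.2 -0.1] w0.0503
top [ 10   7  11  12 104] [269.9 202.8]
top [ 10   7  11  13 107] [269.9 203. ]
side [ 6 11  8  8 34] [292.7 217.4]
side [ 6 11  8  8 32] [292.6 217.4]
```

View pics/p7.png

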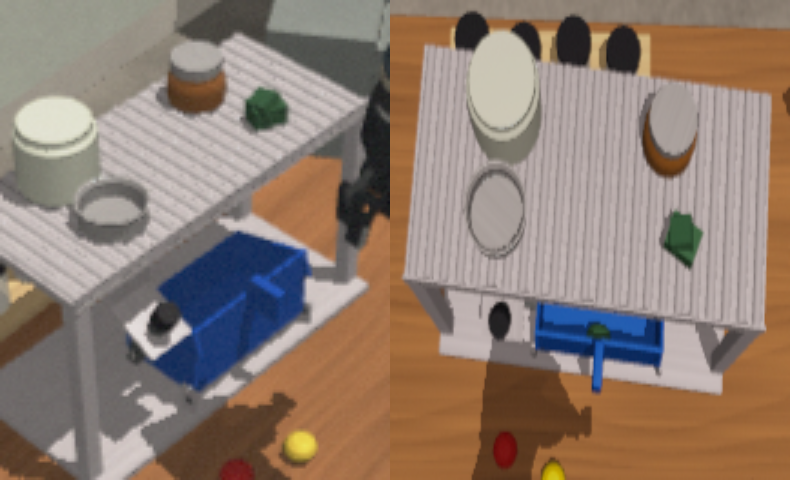

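The knob head is back at its starting pixels (top (269.9,203), side (292.6,217.4)), which means it's home. The bin is shut, the pebble is inside and the other items haven't moved. Handing in.

```bash
python3 -c "
from m import *
r.hand_in();st()"
```

```text
the job is handed in; nothing more can be done
the job is handed in; nothing more can be done
```

The pebble is in the blue bin, the bin is shut, the latch knob is pushed home, and I handed the job in at about 36 s. No verdict is reported, so this rests on my own last checks.

**What I did:** I found the rack by casting rays to its deck corners in two views. Then I pulled the knob out about 30 mm, swung the bin open by its tab, lowered the pebble in, swung the bin shut and pushed the knob home.

**Last checks:**
- **Knob:** the head is back within 0.2 px of where it started in both views. The stop was felt at about 30 N, 20 N or so more than the push itself.
- **Bin:** its outline matched the starting picture to within about 1 px, measured just before the knob was pushed. It looks the same in the final picture.
- **Pebble:** it is visible inside the bin in the top view.
- **Other things:** the rough stone, sieve, barrel and jar look unmoved in the final picture. I did not check the can, cup and brush after the start, but the arm felt no unexpected contact.
- **Robot:** it was parked clear of everything.

**What disagreed:**
- Gripping widths read about 28 mm on the 30 mm knob and 36 mm on the 40 mm pebble. Both held without slipping.
- The open angle I estimated from the picture was about 0.78–0.82 rad, a little uncertain but well past the 0.6 rad needed.

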